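Set the side stop and hold a shoe heel in the drilling jig

ROBOT

A 6-joint arm with a two-finger parallel gripper is mounted at the origin on the work surface. World frame = base frame: x ahead of the robot, y to its left, z up, the work surface at z = 0. Lengths are in mm, angles in rad, forces in N, time in s.
With the tool pointing down it reaches from about 300 to 825 mm from the base axis. Payload 5.4 kg.
Tool frame: the origin (TCP) lies on the front face of the gripper's body, between the roots of the fingers; the fingertips stand 88 mm ahead of it and the grasp point (between the pads) lies 69 mm ahead of it (ctrl.tip_extent is the distance from the TCP to the fingertips, in mm); z points along the fingers, y is the line along which they close (so a half turn about z gives the same grasp; the last joint's range is limited). The gripper opens to 92 mm and grips with 3 to 60 N. Pads are 20 mm wide; open, the fingers measure 128 mm over their backs; the gripper's body (75 mm by 189 mm) begins 69 mm behind the grasp point.
Start: joints at [-1.455, 0.158, 1.597, -0, 1.386, -0.21], TCP at [184.015, -544.743, 302.701] pointing down, gripper open.
Joint ranges: [-2.91, 2.91], [-0.94, 2.29], [0.18, 2.7], [-1.29, 4.43], [0.17, 2.64], [-3, 3]. Speed limits (rad/s): [2.57, 2.57, 3.14, 3.14, 3.14, 3.14].

INTERFACE

Orientations are given as a 3x3 rotation matrix whose columns are the frame's x, y, z axes.
In Python, from cell import ctrl, optics, sign_off gives the robot as it stands.
- The arm moves only by the tool drive_tool, never from a script. Its argument "rows" is a list of rows, each an object of numbers: "grip": the closure, from -1 (fully open) to 1 (shut); "tx", "ty", "tz": the shift along the tool's x, y, z each as a share of 75 cm, from -1 to 1; "rx", "ry", "rz": the turn, a rotation vector about the tool's x, y, z each as a share of 60 degrees, from -1 to 1. In form: [{"grip": .., "tx": .., "ty": .., "tz": .., "rx": .., "ry": .., "rz": ..}, ...]. A call has exactly 8 rows; each row is the pose to reach, as a shift and turn from the pose commanded when the call began, along the tool's axes at that moment; what a row does not reach only later rows make up. A row lasts 1/8 s, in which the tool goes at most 62.5 mm and 10.7 degrees, less where a joint would pass 70% of its speed; a pose out of reach is approached as far as the arm can. A call with a number of a shift or a turn outside -1 to 1 is refused whole. A call with a gripper value outside its range is refused whole. The fingers move at their own pace and stop on an object; the grip force is fixed at half the most. Time passes only in rows, so rows that repeat a pose let the fingers close, or fill a call up. It gives the time, the measured TCP pose, the force, the opening and the grip force at its end, in the units of the state.
- ctrl.state(): the state, without advancing time (a new reading comes with each control period).
- optics.get_image(name): name is "side" or "top" or "wrist"; returns a dict with "pixels" (420x560x3 uint8, red, green, blue), "z_map" (420x560 float32, mm along the optical axis (not along the pixel's ray), 0 where there is no reading), "vfov" (degrees; the focal length in pixels is half the picture's height over the tangent of half this angle, whatever the lens; pixels are square), "cx", "cy" (the principal point, pixels), "dist_coeffs" ([k1, k2, p1, p2, k3] as OpenCV has them; the pictures are not rectified), "R" (3x3) and "t" (3): a world point X has camera coordinates R X + t. Camera axes: x right, y down, z forward; pixel columns grow to the right and rows downward; lengths in mm; the calibration is good to about 2 mm. A picture is of the moment at which its call begins.
- sign_off(): hands the job in; it is judged then, once.
The state is a dict: "t": time; "joint_positions": joint angles; "joint_velocities": joint speeds; "effort": joint torques, N m; "eef_pos": TCP position; "orientation": TCP orientation; "wrist_force": force on the tool from outside, world axes, zero at the start; "wrist_torque": the same for the moment, N m; "width": opening from 0.0 (shut) to 1.0 (fully open); "grip_force": force on a finger pad.
Only numpy, scipy, OpenCV 4.12 (cv2) and the standard library are available. Lean on these libraries where they do the work, as an engineer would, in place of code of your own. Each camera call takes 0.05 s, during which the arm holds its last target. There are 200 camera calls.

TASK

Get this shoe heel ready for drilling: fit the orange side stop over the square post of the green jig, lengthwise at a right angle to the aluminium fence and down flat on the bed, and let go of it. Then stand the heel upright on the bed with its flat front face flush against the sprung fence and its side flush against the orange stop, and finish while still holding it pressed firmly into that corner, against both at once, with the fence pushed back about half of its 12 mm spring travel and not to its end; do not let go. Leave the tack tin, hammer, brush and shoe last where they are.

Things in the scene. Friction and masses are not known exactly. Their poses are not given: they have to be found in the camera images.
- jig: Drilling jig fixed to the bench: green bed 200 x 200 x 15 mm (its top is 15 mm above the bench). Origin at the centre of the bed's underside, z up; +x points to the fence, +y to the side of the square post. Fixed within an episode, its place and yaw vary between episodes.
- fence_face (a point): Aluminium fence bar on the jig's bed, 170 mm long parallel to the jig's y, 22 mm thick, 26 mm high above the bed. This point is the middle of the foot of its flat stop face, which looks to the jig's -x; at rest it is at jig (50, 0, 15) mm and moves with the fence's slide. Axes as the jig's.
- fence (a joint): Spring slide that carries the fence bar: travel back along the jig's +x, 0 at rest, 0.012 m at its end. The spring takes 2 N to start, 5 N at 0.006 m and 8 N at 0.012 m, and pushes the fence back out to 0 when released.
- post_top (a point): Centre of the top of the steel square post, at jig (12, 38, 40) mm. The post is 20 x 20 mm, sides parallel to the jig's axes, rises 25 mm above the bed, the top 6 mm tapering to 12 x 12 mm; it is rigid and does not turn. The middle of the post is 38 mm from the face of the resting fence.
- stop_centre (a point): Centre (half-way up) of the loose orange side stop, a block 66 mm long (its x) x 36 mm wide (its y) x 28 mm high, about 0.12 kg, with a vertical square bore of 21.5 mm right through its middle, sides parallel to the block's. It starts flat on the bench, bore upright. It looks the same turned half round.
- stop: The same orange stop, origin at the centre of its underside. Fitted, its length lies along the jig's x, underside on the bed (its centre 29 mm above the bench), inner face at jig y = 20 mm, one end 5 mm from the resting fence face. It has about 0.75 mm and 0.07 rad of play on the post.
- heel_centre (a point): Centre (half-way up) of the loose shoe heel (dark brown and tan layers, black foot), standing upright on the bench: 60 mm deep (its x), 50 mm wide (its y), 72 mm high, about 0.15 kg. Flat front face at its +x end; two flat parallel sides (y = +/-25 mm) run 45 mm back from the front; the last 15 mm at the -x end are a rounded back.
- heel_breast (a point): Centre of the heel's flat front face, half-way up, 30 mm ahead (+x) of its centre. It goes against the fence.
- heel: The same heel; origin at the centre of its underside. When its front just meets the resting fence and its +y side the orange stop, its centre is at jig (20, -5, 51) mm, its x along the jig's +x. It stands 44 mm higher than the fitted stop, so it can be gripped across its sides above the stop. All is rigid but the spring.
- tin_centre (a point): Bystander: centre of a low red round tack tin with a steel lid rim, 75 mm across, 30 mm high.
- hammer: Bystander: hammer lying on the bench.
- brush: Bystander: brush lying on the bench.
- last_centre (a point): Bystander: wooden shoe last, about 255 mm long, 84 mm wide, 75 mm high, lying sole down along its x; the point is 30 mm above its sole near the middle.
Not all that is in view belongs to the job. Of the things like the stop, leave any that is white; of the rest the larger one is meant.

How it is judged:
By the outcome, as a careful person would: the job done as asked, in the order asked, and still so for the second after the job is handed in, while the arm keeps its last pose, push and grip.
It also fails if it takes over 72 s, if anything falls off the work surface, if the arm or the gripper's body presses on something with over 40 N, if the wrist force passes 120 N, or if a joint passes its speed limit or range.

## Working session

There is one attempt and no reset: what is moved stays moved. The work goes in short steps, Python scripts to look and compute and a tool call to move; the robot and the scene stay as the last step left them, time stands still between calls to the robot, and variables do not carry over. Pictures are saved under pics/ and viewed, at most 10 in all, crops included, and the job is handed in when it is done.

Besides the shell and the picture viewer there is one more tool, called after "Request:" as name(argument=value, ...), one argument or row to a line, values as JSON. drive_tool: Moves the arm, as the interface text tells. Shift numbers are shares of 75 cm and turn numbers shares of 60 degrees, none past 1 either way. Its arguments: {"type":"object","properties":{"rows":{"type":"array"}},"required":["rows"]}

```bash
mkdir -p pics; ls
cat > h.py <<'E'
import numpy as np, cv2
from cell import ctrl, optics, sign_off
def grab(name,fn=None):
    d=optics.get_image(name)
    if fn: cv2.imwrite('pics/'+fn,d['pixels'][:,:,::-1])
    return d
def world(d):
    "HxWx3 world points in mm (nan where no depth)"
    H,W=d['z_map'].shape
    f=H/2/np.tan(np.radians(d['vfov'])/2)
    K=np.array([[f,0,d['cx']],[0,f,d['cy']],[0,0,1.]])
    v,u=np.mgrid[:H,:W]
    p=cv2.undistortPoints(np.stack([u,v],-1).reshape(-1,1,2).astype(np.float64),K,np.array(d['dist_coeffs'],float)).reshape(H,W,2)
    z=np.where(d['z_map']>0,d['z_map'],np.nan).astype(float)
    c=np.dstack([p*z[...,None],z])
    return (c-np.array(d['t']))@np.array(d['R'])
E
python3 - <<'E'
from h import *
import pickle
s=ctrl.state(); print(s); print(ctrl.tip_extent)
for n in('top','side'):
    d=grab(n,n+'0.png'); pickle.dump(d,open(n+'0.pkl','wb')); print(n,d['vfov'],d['dist_coeffs'],d['R'],d['t'])
E
```

```text
pics
{'t': 0.0, 'joint_positions': array([-1.45506113e+00,  1.59055036e-01,  1.59821303e+00, -2.50030181e-05,
        1.38620206e+00, -2.10057691e-01]), 'joint_velocities': array([-0.00120203,  0.00035762,  0.00044644,  0.00104113, -0.00055503,
        0.00118734]), 'effort': array([-1.56196089e-03, -3.85574770e+01, -3.22108090e+01,  6.99809915e-02,
        3.79611854e-02, -1.45146855e-04]), 'eef_pos': array([ 183.97745544, -544.28522229,  301.7250264 ]), 'orientation': array([[ 9.47395819e-01,  3.20064217e-01, -2.41218728e-04],
       [ 3.20064097e-01, -9.47394061e-01,  1.86207444e-03],
       [ 3.67454210e-04, -1.84132700e-03, -9.99998237e-01]]), 'wrist_force': array([-0.26538993, -0.51628821,  0.54901567]), 'wrist_torque': array([-0.01902884,  0.01855443, -0.00997051]), 'grip_force': 0.0, 'width': 1.0017392699659768}
88.1
top 54.55702284168917 [0.0173564 0.        0.        0.        0.       ] [[ 0.01185215 -0.99970535  0.02118369]
 [-0.99087681 -0.01458649 -0.13397902]
 [ 0.13424854 -0.01940248 -0.99075773]] [ -13.96840572  552.78012237 1489.22700294]
side 48.591187191927 [0.02796883 0.         0.         0.         0.        ] [[ 0.99780636 -0.06556476  0.00915069]
 [-0.04447059 -0.76624547 -0.64100721]
 [ 0.04903916  0.63919414 -0.7674803 ]] [-538.2649012   73.5686883 1475.3570314]
```

View pics/top0.png

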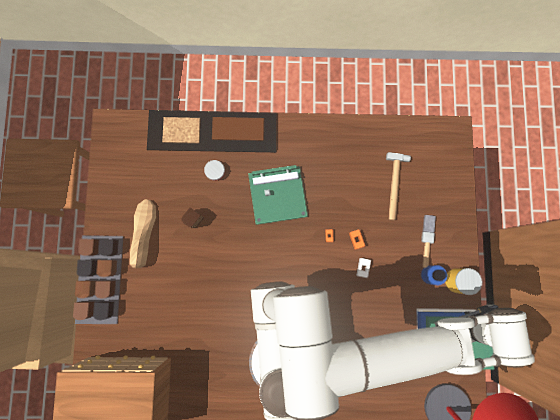

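View pics/side0.png

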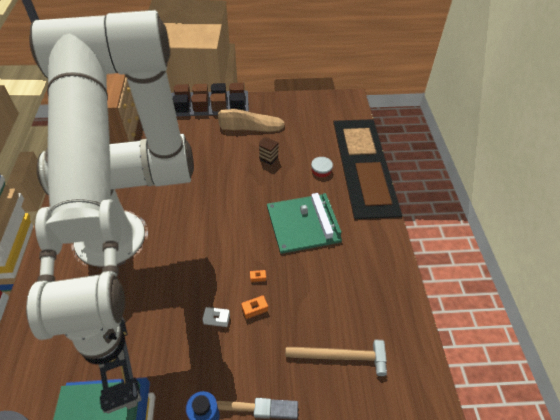

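The top view shows the jig at about (278,195) with its fence on the far side and its post at (267,192). The heel is at (197,217), the large orange stop at (357,240), and there is a small orange decoy at (329,236) and a white one at (364,267). Next I measure them.

Run:
```python
from h import *
import pickle
def rect(P): 
    r=cv2.minAreaRect(P[:,:2].astype(np.float32)); return np.round(r[0],1),np.round(r[1],1),round(r[2],1)
R={'top':dict(stop=(345,225,375,255),heel=(180,203,220,232),jig=(242,160,314,228)),
   'side':dict(stop=(236,290,275,325),heel=(255,135,285,167),jig=(262,190,345,255))}
for n in R:
    d=pickle.load(open(n+'0.pkl','rb')); w=world(d); px=d['pixels'].astype(int)
    hsv=cv2.cvtColor(d['pixels'],cv2.COLOR_RGB2HSV).astype(int)
    def sub(k,m):
        x0,y0,x1,y1=R[n][k]; mm=np.zeros(m.shape,bool); mm[y0:y1,x0:x1]=1; return w[mm&m&np.isfinite(w[...,2])]
    z=w[...,2]; H,S,V=hsv[...,0],hsv[...,1],hsv[...,2]
    P=sub('stop',(z>20)&(z<36)); print(n,'stop',len(P),np.median(P[:,2]),rect(P))
    for k,lo,hi in(('heel',55,90),('heel',66,80)):
        P=sub(k,(z>lo)&(z<hi)); print(n,k,lo,len(P),np.median(P[:,2]),rect(P))
    P=sub('jig',(z>9)&(z<20)&(H>60)&(H<95)&(S>90)); print(n,'bed',len(P),np.median(P[:,2]),rect(P))
    P=sub('jig',(z>30)&(z<55)&(S<90)); print(n,'fence+post',len(P),np.median(P[:,2]),rect(P))
    x0,y0,x1,y1=R[n]['jig']
    M=np.zeros(z.shape,np.uint8); M[y0:y1,x0:x1]=1; M&=((z>30)&(z<55)).astype(np.uint8)
    c,l,st,ce=cv2.connectedComponentsWithStats(M)
    for i in range(1,c):
        if st[i,4]>4: print('   comp',st[i],rect(w[l==i]),np.median(z[l==i]))
    b=z[240:300,180:230] if n=='top' else z[300:340,150:190]; print('bench',np.nanmedian(b))
```

```text
top stop 144 27.14725757742169 (array([ 449.2, -277.6]), array([64.9, 36.7]), 18.9)
top heel 55 227 71.78655205028593 (array([516.3, 339.5]), array([51.1, 58.7]), 52.7)
top heel 66 216 72.02802148374342 (array([516.2, 339.5]), array([51.1, 58.5]), 52.7)
top bed 492 14.671278360229895 (array([612.7,  20.9]), array([193.8, 193.8]), 9.4)
top fence+post 385 39.09357966699856 (array([665.9,  31. ]), array([ 98.5, 168.9]), 9.4)
   comp [252 165  46  19 417] (array([689.3,  34.9]), array([ 51.1, 168.9]), 9.4) 38.686520522481395
   comp [264 189   6   6  27] (array([621.6,  63.1]), array([20.2, 18.9]), 1.3) 36.14977467768646
bench -0.11190095801579275
side stop 265 27.219716344652166 (array([ 449.4, -281.7]), array([67. , 38.2]), 18.7)
side heel 55 214 69.72038875394298 (array([516. , 335.7]), array([52.6, 62.6]), 54.2)
side heel 66 165 71.06275587085547 (array([515.8, 335.8]), array([52.6, 62.3]), 54.2)
side bed 2149 14.520767838815923 (array([614.3,  16.6]), array([196. , 200.4]), 9.6)
side fence+post 401 39.35173154660606 (array([666. ,  27.6]), array([ 97.9, 172.9]), 9.9)
   comp [311 193  22  43 329] (array([680.4,  30.1]), array([ 33.9, 173. ]), 9.5) 40.28972188684836
   comp [323 193  18  41 156] (array([705.5,  33.8]), array([ 17.8, 171.6]), 9.9) 34.54349756488106
   comp [300 205   8   7  38] (array([621.9,  57.4]), array([19.8, 25.7]), 15.1) 36.82903569330405
bench -1.683259087379382
```

Request:
drive_tool(
  rows=[
    {"grip":-1,"tx":0.08,"ty":-0.04,"tz":0,"rx":0,"ry":0,"rz":0},
    {"grip":-1,"tx":0.15,"ty":-0.07,"tz":0.01,"rx":0,"ry":0,"rz":0},
    {"grip":-1,"tx":0.22,"ty":-0.11,"tz":0.03,"rx":0,"ry":0,"rz":0},
    {"grip":-1,"tx":0.29,"ty":-0.145,"tz":0.05,"rx":0,"ry":0,"rz":0},
    {"grip":-1,"tx":0.36,"ty":-0.18,"tz":0.07,"rx":0,"ry":0,"rz":0},
    {"grip":-1,"tx":0.42,"ty":-0.21,"tz":0.08,"rx":0,"ry":0,"rz":0},
    {"grip":-1,"tx":0.448,"ty":-0.221,"tz":0.08,"rx":0,"ry":0,"rz":0},
    {"grip":-1,"tx":0.448,"ty":-0.221,"tz":0.08,"rx":0,"ry":0,"rz":0},
  ],
)

```text
t: 1.1
eef_pos: [449.9, -278.9, 242.2]
orientation: [[0.946, 0.323, -0.001], [0.323, -0.946, 0.001], [-0.0, -0.001, -1.0]]
wrist_force: [0.2, -0.4, -1.5]
width: 1.001
grip_force: 0.0
```

```bash
cat >> h.py <<'E'
def yaw(Rm): return np.degrees(np.arctan2(Rm[1,0],Rm[0,0]))
def delta(xyz,yawdeg):
    "shares from measured pose to a tool-down pose"
    s=ctrl.state(); Rm=s['orientation']; d=Rm.T@(np.array(xyz)-s['eef_pos'])/750
    c,n=np.cos(np.radians(yawdeg)),np.sin(np.radians(yawdeg))
    T=np.array([[c,n,0],[n,-c,0],[0,0,-1.]])
    r=np.degrees(cv2.Rodrigues(Rm.T@T)[0].ravel())/60
    print('t',round(s['t'],2),'pos',np.round(s['eef_pos'],1),'yaw',round(yaw(Rm),2),'F',np.round(s['wrist_force'],1),'q6',round(s['joint_positions'][5],2),'w',round(s['width'],3),'gf',round(s['grip_force'],1))
    print('  txyz',np.round(d,4),'rxyz',np.round(r,4))
def rect(P):
    r=cv2.minAreaRect(P[:,:2].astype(np.float32)); return np.round(r[0],1),np.round(r[1],1),round(r[2],1)
E
python3 - <<'E'
from h import *
d=grab('wrist','w1.png'); w=world(d); z=w[...,2]
M=((z>22)&(z<34)).astype(np.uint8)
hsv=cv2.cvtColor(d['pixels'],cv2.COLOR_RGB2HSV).astype(int)
M&=((hsv[...,0]<22)&(hsv[...,1]>150)).astype(np.uint8)
c,l,st,ce=cv2.connectedComponentsWithStats(M)
for i in range(1,c):
    if st[i,4]>100: print(st[i],rect(w[l==i]),np.median(z[l==i]))
delta([449.3,-279.6,92],18.8)
E
```

```text
t 1.15 pos [ 449.2 -279.9  242.4] yaw 18.75 F [ 0.1 -0.2 -0.1] q6 0.46 w 1.0 gf 0.0
  txyz [ 3.000e-04 -2.000e-04  2.005e-01] rxyz [-0.0004  0.0006 -0.0009]
```

View pics/w1.png

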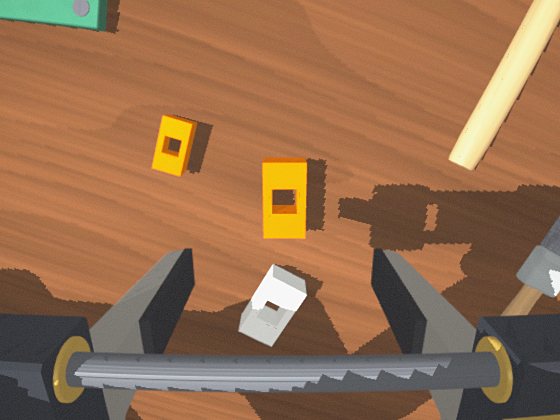

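The wrist view shows the large orange stop at (284,200), aligned with the tool. The small decoy is at (174,146) and the white one at (272,305). Next I check depth there.

Run:
```python
from h import *
d=grab('wrist'); w=world(d); z=w[...,2]
print(w[170,284],w[225,284],w[120,284])
hsv=cv2.cvtColor(d['pixels'],cv2.COLOR_RGB2HSV).astype(int)
print(hsv[170,284])
f=210/np.tan(np.radians(d['vfov'])/2)
for X in([449.3,-279.6,28],):
    c=np.array(d['R'])@X+d['t']; print('proj',c[:2]/c[2]*f+[d['cx'],d['cy']])
M=np.zeros(z.shape,bool); M[150:245,250:320]=1; M&=(hsv[...,0]<25)&(hsv[...,1]>180)&(hsv[...,2]>180)&(z>20)
print(M.sum(),rect(w[M]),np.median(z[M]))
```

```text
[ 471.65045805 -272.66484894   27.62326032] [ 426.34821651 -288.10482383   28.009255  ] [ 5.08264836e+02 -2.60310325e+02  3.08460068e-01]
[ 24 245 247]
proj [283.23251578 197.54108102]
2733 (array([ 447.5, -280.1]), array([66.1, 36.1]), 18.8) 28.107441790102456
```

Request:
drive_tool(
  rows=[
    {"grip":-1,"tx":0,"ty":0,"tz":0.06,"rx":0,"ry":0,"rz":0},
    {"grip":-1,"tx":-0.002,"ty":0,"tz":0.12,"rx":0,"ry":0,"rz":0},
    {"grip":-1,"tx":-0.002,"ty":0,"tz":0.17,"rx":0,"ry":0,"rz":0},
    {"grip":-1,"tx":-0.002,"ty":0,"tz":0.199,"rx":0,"ry":0,"rz":0},
    {"grip":-1,"tx":-0.002,"ty":0,"tz":0.199,"rx":0,"ry":0,"rz":0},
    {"grip":1,"tx":-0.002,"ty":0,"tz":0.199,"rx":0,"ry":0,"rz":0},
    {"grip":1,"tx":-0.002,"ty":0,"tz":0.199,"rx":0,"ry":0,"rz":0},
    {"grip":1,"tx":-0.002,"ty":0,"tz":0.199,"rx":0,"ry":0,"rz":0},
  ],
)

```text
t: 2.2
eef_pos: [448.3, -281.1, 94.4]
orientation: [[0.947, 0.32, 0.001], [0.32, -0.947, -0.001], [0.001, 0.002, -1.0]]
wrist_force: [0.3, -0.2, -0.7]
width: 0.695
grip_force: 0.0
```

Request:
drive_tool(
  rows=[
    {"grip":1,"tx":0,"ty":0,"tz":0,"rx":0,"ry":0,"rz":0},
    {"grip":1,"tx":0,"ty":0,"tz":0,"rx":0,"ry":0,"rz":0},
    {"grip":1,"tx":0,"ty":0,"tz":0,"rx":0,"ry":0,"rz":0},
    {"grip":1,"tx":0,"ty":0,"tz":-0.03,"rx":0,"ry":0,"rz":0},
    {"grip":1,"tx":0,"ty":0,"tz":-0.08,"rx":0,"ry":0,"rz":0},
    {"grip":1,"tx":0,"ty":0,"tz":-0.13,"rx":0,"ry":0,"rz":0},
    {"grip":1,"tx":0,"ty":0,"tz":-0.16,"rx":0,"ry":0,"rz":0},
    {"grip":1,"tx":0,"ty":0,"tz":-0.16,"rx":0,"ry":0,"rz":0},
  ],
)

```text
t: 3.2
eef_pos: [448.6, -281.3, 215.0]
orientation: [[0.947, 0.32, 0.003], [0.32, -0.947, -0.003], [0.002, 0.003, -1.0]]
wrist_force: [-0.1, -0.4, -1.9]
width: 0.385
grip_force: 30.0
```

Run:
```python
from h import *
delta([618.8,58,220],9.6)
```

```text
t 3.2 pos [ 448.6 -281.3  215. ] yaw 18.67 F [-0.1 -0.4 -1.9] q6 0.46 w 0.385 gf 30.0
  txyz [ 0.3599 -0.3559 -0.0072] rxyz [ 0.0031 -0.0018  0.1512]
```

Request:
drive_tool(
  rows=[
    {"grip":1,"tx":0.03,"ty":-0.04,"tz":-0.02,"rx":0,"ry":0,"rz":0.02},
    {"grip":1,"tx":0.07,"ty":-0.1,"tz":-0.047,"rx":0,"ry":0,"rz":0.04},
    {"grip":1,"tx":0.115,"ty":-0.16,"tz":-0.047,"rx":0,"ry":0,"rz":0.07},
    {"grip":1,"tx":0.16,"ty":-0.22,"tz":-0.047,"rx":0,"ry":0,"rz":0.1},
    {"grip":1,"tx":0.205,"ty":-0.28,"tz":-0.047,"rx":0,"ry":0,"rz":0.13},
    {"grip":1,"tx":0.245,"ty":-0.34,"tz":-0.047,"rx":0,"ry":0,"rz":0.151},
    {"grip":1,"tx":0.268,"ty":-0.37,"tz":-0.047,"rx":0,"ry":0,"rz":0.151},
    {"grip":1,"tx":0.268,"ty":-0.37,"tz":-0.047,"rx":0,"ry":0,"rz":0.151},
  ],
)

```text
t: 4.2
eef_pos: [548.8, 48.4, 246.5]
orientation: [[0.985, 0.17, -0.003], [0.17, -0.985, 0.001], [-0.003, -0.001, -1.0]]
wrist_force: [-1.2, -0.4, -1.4]
width: 0.387
grip_force: 30.0
```

Run:
```python
from h import *
import pickle
delta([618.8,58,220],9.6)
d=grab('wrist','w2.png'); pickle.dump(d,open('w2.pkl','wb'))
w=world(d); z=w[...,2]; print('t',ctrl.state()['t'])
M=((z>36)&(z<45)).astype(np.uint8)
c,l,st,ce=cv2.connectedComponentsWithStats(M)
for i in range(1,c):
    if st[i,4]>60: print(st[i],rect(w[l==i]),np.median(z[l==i]))
```

```text
t 4.2 pos [548.8  48.4 246.5] yaw 9.79 F [-1.2 -0.4 -1.4] q6 1.27 w 0.387 gf 30.0
  txyz [0.0943 0.0032 0.0351] rxyz [-0.001   0.003   0.0032]
t 4.25
[ 219   26  232   37 7337] (array([673.6,  30.9]), array([ 22.7, 170.7]), 9.5) 41.05162683078556
[272  97  25  25 505] (array([619.6,  60.2]), array([18.2, 18.7]), 9.8) 39.389919339907955
```

View pics/w2.png

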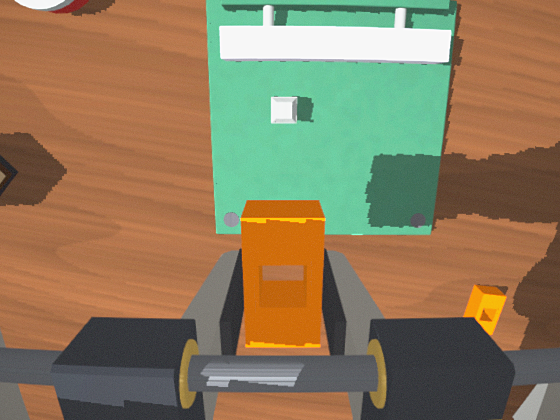

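The wrist view shows the post at (285,110), the fence at about (335,43), and the held stop at (283,280) with its bore visible. I measure the held stop with the same camera so the calibration bias cancels.

Run:
```python
from h import *
import pickle
d=pickle.load(open('w2.pkl','rb')); w=world(d); z=w[...,2]
hsv=cv2.cvtColor(d['pixels'],cv2.COLOR_RGB2HSV).astype(int)
M=np.zeros(z.shape,bool); M[195:350,230:340]=1; M&=(hsv[...,0]<25)&(hsv[...,1]>150)
zz=z[M]; print(np.histogram(zz,bins=10)); top=np.nanpercentile(zz,80); print(top)
M&=abs(z-top)<4
r=rect(w[M]); print(M.sum(),r,'relative to TCP (548.8,48.4,246.5)')
# bore: hole pixels in bounding area of top face
box=np.zeros(z.shape,np.uint8); cv2.fillPoly(box,[cv2.convexHull(np.argwhere(M)[:,::-1].astype(np.int32))],1)
hole=(box>0)&~M; c,l,st,ce=cv2.connectedComponentsWithStats(hole.astype(np.uint8)); i=1+np.argmax(st[1:,4]); print('hole',st[i],ce[i])
# hole outline from ring of top-face points
ring=cv2.dilate((l==i).astype(np.uint8),np.ones((3,3)))>0; print('ring',rect(w[ring&M]))
print(ctrl.state()['eef_pos'],yaw(ctrl.state()['orientation']))
```

```text
Traceback (most recent call last):
ValueError: autodetected range of [nan, nan] is not finite
```

```bash
cat >> h.py <<'E'
def plane(d,uv,zp):
    f=210/np.tan(np.radians(d['vfov'])/2); K=np.array([[f,0,d['cx']],[0,f,d['cy']],[0,0,1.]])
    R=np.array(d['R']); p=cv2.undistortPoints(np.array(uv,float).reshape(-1,1,2),K,np.array(d['dist_coeffs'],float)).reshape(-1,2)
    r=np.c_[p,np.ones(len(p))]@R; o=-R.T@d['t']; return o+r*((zp-o[2])/r[:,2])[:,None]
E
python3 - <<'E'
from h import *
import pickle
d=pickle.load(open('w2.pkl','rb')); w=world(d); z=w[...,2]
hsv=cv2.cvtColor(d['pixels'],cv2.COLOR_RGB2HSV).astype(int)
print(hsv[300:301,243:326:8].tolist()); print(hsv[205:350:5,300].tolist()); print('z',np.isfinite(z[200:345,250]).sum())
print('cam',-np.array(d['R']).T@d['t'])
for zp in(178,179.5,181): print(zp,np.round(plane(d,[(242,219),(325,219),(246,346),(321,346),(260,265),(306,265),(260,305.5),(306,305.5)],zp)[:,:2],1).tolist())
print(ctrl.state()['eef_pos'],yaw(ctrl.state()['orientation']))
E
```

```text
[[[5, 100, 84], [14, 227, 210], [15, 238, 195], [14, 225, 194], [15, 242, 192], [14, 228, 196], [15, 237, 197], [15, 238, 191], [15, 243, 205], [15, 244, 208], [109, 41, 50]]]
[[15, 243, 193], [15, 244, 191], [15, 234, 196], [23, 245, 247], [15, 243, 209], [15, 240, 209], [14, 237, 207], [15, 243, 206], [15, 243, 210], [15, 243, 208], [14, 236, 210], [15, 240, 209], [13, 173, 193], [11, 140, 180], [11, 145, 178], [12, 183, 190], [14, 231, 193], [15, 244, 191], [15, 244, 193], [14, 235, 193], [15, 244, 189], [15, 244, 202], [15, 244, 206], [15, 243, 208], [15, 236, 206], [15, 244, 203], [15, 234, 209], [15, 244, 203], [14, 244, 217]]
z 144
cam [629.55206371  62.9926477  328.32794563]
178 [[575.7, 71.6], [581.9, 36.1], [510.2, 60.7], [516.6, 24.2], [555.3, 60.5], [558.8, 40.0], [534.4, 57.4], [538.1, 36.0]]
179.5 [[576.3, 71.5], [582.3, 36.3], [511.4, 60.7], [517.7, 24.6], [556.0, 60.6], [559.5, 40.2], [535.3, 57.4], [539.0, 36.2]]
181 [[576.8, 71.4], [582.8, 36.6], [512.6, 60.8], [518.8, 25.0], [556.8, 60.6], [560.2, 40.5], [536.3, 57.5], [539.9, 36.5]]
[548.70134825  47.09200056 246.76409172] 9.705826025336778
```

Run:
```python
import cv2
i=cv2.imread('pics/w2.png')[190:355,225:345]; cv2.imwrite('pics/w2c.png',cv2.resize(i,None,fx=3.6,fy=3.6,interpolation=cv2.INTER_CUBIC))
```

```text
(no output)
```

View pics/w2c.png

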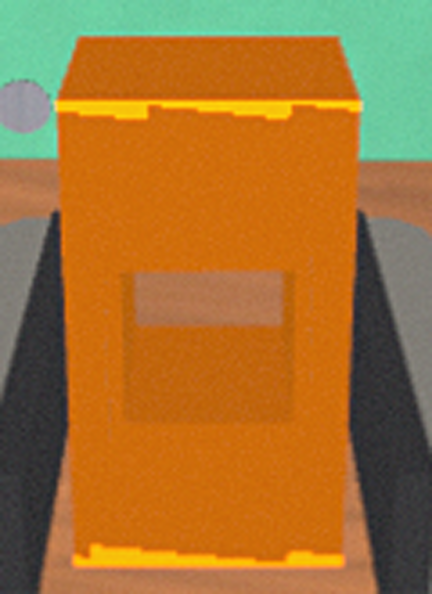

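The zoomed crop shows the top-face edges at v≈219 and 347, and the bore at (259–307, 265–307). The stop sits about 2 mm back of the TCP. I move it over the post.

Request:
drive_tool(
  rows=[
    {"grip":1,"tx":0.03,"ty":0,"tz":0,"rx":0,"ry":0,"rz":0.007},
    {"grip":1,"tx":0.065,"ty":0,"tz":0.02,"rx":0,"ry":0,"rz":0.007},
    {"grip":1,"tx":0.09,"ty":0,"tz":0.05,"rx":0,"ry":0,"rz":0.007},
    {"grip":1,"tx":0.0975,"ty":0,"tz":0.09,"rx":0,"ry":0,"rz":0.007},
    {"grip":1,"tx":0.0975,"ty":0,"tz":0.12,"rx":0,"ry":0,"rz":0.007},
    {"grip":1,"tx":0.0975,"ty":0,"tz":0.129,"rx":0,"ry":0,"rz":0.007},
    {"grip":1,"tx":0.0975,"ty":0,"tz":0.129,"rx":0,"ry":0,"rz":0.007},
    {"grip":1,"tx":0.0975,"ty":0,"tz":0.129,"rx":0,"ry":0,"rz":0.007},
  ],
)

```text
t: 5.25
eef_pos: [622.2, 58.3, 153.3]
orientation: [[0.987, 0.159, 0.002], [0.159, -0.987, -0.0], [0.002, 0.001, -1.0]]
wrist_force: [0.5, -0.4, -1.6]
width: 0.387
grip_force: 30.0
```

Run:
```python
from h import *
grab('wrist'); delta([621.2,59.5,110],9.5)
```

```text
t 5.3 pos [622.3  58.5 153.3] yaw 9.17 F [-0.7  0.  -1.8] q6 1.31 w 0.39 gf 30.0
  txyz [-0.0013 -0.0016  0.0578] rxyz [ 0.0006 -0.0021 -0.0055]
```

Request:
drive_tool(
  rows=[
    {"grip":1,"tx":-0.001,"ty":-0.001,"tz":0,"rx":0,"ry":0,"rz":-0.004},
    {"grip":1,"tx":-0.001,"ty":-0.001,"tz":0.006,"rx":0,"ry":0,"rz":-0.004},
    {"grip":1,"tx":-0.001,"ty":-0.001,"tz":0.012,"rx":0,"ry":0,"rz":-0.004},
    {"grip":1,"tx":-0.001,"ty":-0.001,"tz":0.018,"rx":0,"ry":0,"rz":-0.004},
    {"grip":1,"tx":-0.001,"ty":-0.001,"tz":0.023,"rx":0,"ry":0,"rz":-0.004},
    {"grip":1,"tx":-0.001,"ty":-0.001,"tz":0.026,"rx":0,"ry":0,"rz":-0.004},
    {"grip":1,"tx":-0.001,"ty":-0.001,"tz":0.028,"rx":0,"ry":0,"rz":-0.004},
    {"grip":1,"tx":-0.001,"ty":-0.001,"tz":0.028,"rx":0,"ry":0,"rz":-0.004},
  ],
)

```text
t: 6.3
eef_pos: [620.7, 59.4, 130.9]
orientation: [[0.986, 0.164, 0.0], [0.164, -0.986, -0.0], [0.0, 0.0, -1.0]]
wrist_force: [-0.3, 0.6, -1.7]
width: 0.391
grip_force: 30.0
```

Run:
```python
from h import *
delta([621.2,59.5,110],9.5); print(ctrl.state()['wrist_torque'])
```

```text
t 6.3 pos [620.7  59.4 130.9] yaw 9.43 F [-0.3  0.6 -1.7] q6 1.31 w 0.391 gf 30.0
  txyz [ 0.0006 -0.      0.0279] rxyz [ 0.     -0.     -0.0012]
[-0.03586604  0.03498448  0.00402952]
```

Request:
drive_tool(
  rows=[
    {"grip":1,"tx":0,"ty":0,"tz":0.003,"rx":0,"ry":0,"rz":0},
    {"grip":1,"tx":0,"ty":0,"tz":0.007,"rx":0,"ry":0,"rz":0},
    {"grip":1,"tx":0,"ty":0,"tz":0.011,"rx":0,"ry":0,"rz":0},
    {"grip":1,"tx":0,"ty":0,"tz":0.015,"rx":0,"ry":0,"rz":0},
    {"grip":1,"tx":0,"ty":0,"tz":0.019,"rx":0,"ry":0,"rz":0},
    {"grip":1,"tx":0,"ty":0,"tz":0.022,"rx":0,"ry":0,"rz":0},
    {"grip":1,"tx":0,"ty":0,"tz":0.024,"rx":0,"ry":0,"rz":0},
    {"grip":1,"tx":0,"ty":0,"tz":0.025,"rx":0,"ry":0,"rz":0},
  ],
)

```text
t: 7.3
eef_pos: [620.7, 59.4, 112.1]
orientation: [[0.986, 0.164, -0.0], [0.164, -0.986, -0.0], [-0.0, -0.0, -1.0]]
wrist_force: [0.0, -0.3, -1.5]
width: 0.387
grip_force: 30.0
```

Run:
```python
from h import *
delta([621.2,59.5,110],9.5); print(ctrl.state()['wrist_torque'])
```

```text
t 7.3 pos [620.7  59.4 112.1] yaw 9.43 F [ 0.  -0.3 -1.5] q6 1.31 w 0.387 gf 30.0
  txyz [ 0.0007 -0.      0.0028] rxyz [-0.      0.0001 -0.0012]
[0.02032828 0.01471935 0.00796378]
```

Engaged cleanly with no contact force. I lower the last few mm, release, and lift.

Request:
drive_tool(
  rows=[
    {"grip":1,"tx":0,"ty":0,"tz":0.002,"rx":0,"ry":0,"rz":0},
    {"grip":1,"tx":0,"ty":0,"tz":0.003,"rx":0,"ry":0,"rz":0},
    {"grip":1,"tx":0,"ty":0,"tz":0.004,"rx":0,"ry":0,"rz":0},
    {"grip":1,"tx":0,"ty":0,"tz":0.004,"rx":0,"ry":0,"rz":0},
    {"grip":-1,"tx":0,"ty":0,"tz":0.003,"rx":0,"ry":0,"rz":0},
    {"grip":-1,"tx":0,"ty":0,"tz":0.003,"rx":0,"ry":0,"rz":0},
    {"grip":-1,"tx":0,"ty":0,"tz":0.003,"rx":0,"ry":0,"rz":0},
    {"grip":-1,"tx":0,"ty":0,"tz":0.003,"rx":0,"ry":0,"rz":0},
  ],
)

```text
t: 8.3
eef_pos: [620.8, 59.4, 110.1]
orientation: [[0.987, 0.164, 0.0], [0.164, -0.987, 0.0], [0.0, 0.0, -1.0]]
wrist_force: [0.8, 0.2, 0.2]
width: 0.804
grip_force: 0.0
```

Request:
drive_tool(
  rows=[
    {"grip":-1,"tx":0,"ty":0,"tz":0,"rx":0,"ry":0,"rz":0},
    {"grip":-1,"tx":0,"ty":0,"tz":0,"rx":0,"ry":0,"rz":0},
    {"grip":-1,"tx":0,"ty":0,"tz":-0.02,"rx":0,"ry":0,"rz":0},
    {"grip":-1,"tx":-0.0,"ty":0,"tz":-0.06,"rx":0,"ry":0,"rz":0},
    {"grip":-1,"tx":-0.02,"ty":0,"tz":-0.11,"rx":0,"ry":0,"rz":0},
    {"grip":-1,"tx":-0.06,"ty":0,"tz":-0.16,"rx":0,"ry":0,"rz":0},
    {"grip":-1,"tx":-0.1,"ty":0,"tz":-0.18,"rx":0,"ry":0,"rz":0},
    {"grip":-1,"tx":-0.1,"ty":0,"tz":-0.18,"rx":0,"ry":0,"rz":0},
  ],
)

```text
t: 9.3
eef_pos: [546.6, 47.0, 247.5]
orientation: [[0.987, 0.163, 0.004], [0.163, -0.987, -0.001], [0.004, 0.001, -1.0]]
wrist_force: [-0.3, 1.2, -0.2]
width: 1.001
grip_force: 0.0
```

Run:
```python
from h import *
import pickle
d=grab('wrist','w3.png'); pickle.dump(d,open('w3.pkl','wb')); delta([480,300,260],9.5)
w=world(d); z=w[...,2]
hsv=cv2.cvtColor(d['pixels'],cv2.COLOR_RGB2HSV).astype(int)
M=((z>36)&(z<48)).astype(np.uint8)
c,l,st,ce=cv2.connectedComponentsWithStats(M)
for i in range(1,c):
    if st[i,4]>200: print(st[i],rect(w[l==i]),np.median(z[l==i]))
```

```text
t 9.35 pos [547.   47.1 246.3] yaw 9.41 F [-0.7 -0.1  0.6] q6 1.27 w 1.001 gf 0.0
  txyz [-0.033  -0.3473 -0.0186] rxyz [ 0.0006 -0.0025 -0.0016]
[ 217   25  230   35 7306] (array([673.8,  31. ]), array([ 23.1, 170.9]), 9.5) 41.028956209427065
[ 258   63   49   89 3949] (array([619.7,  59.7]), array([65.7, 36.3]), 9.4) 42.905390419833445
```

View pics/w3.png

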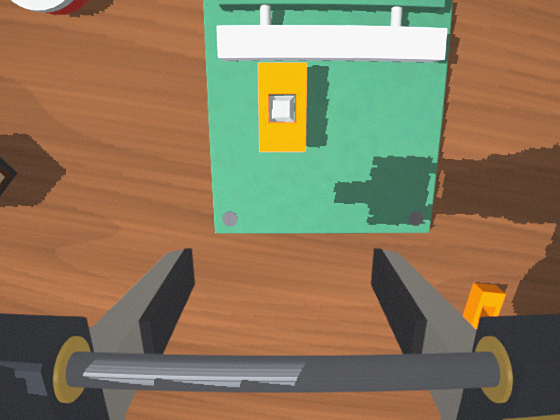

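The wrist view shows the stop seated flat on the post (top at 42.9 mm, 9.4° against the jig's 9.5°), at (283,107). For the heel I first find which end is rounded from the stored views.

Run:
```python
from h import *
import pickle
for n,(x0,y0,x1,y1) in(('top',(180,203,220,232)),('side',(255,135,285,167))):
    d=pickle.load(open(n+'0.pkl','rb')); w=world(d)[y0:y1,x0:x1].reshape(-1,3); w=w[w[:,2]>66]
    a=np.radians(-36.5); c=np.array(rect(w)[0]); q=(w[:,:2]-c); u=q@[np.cos(a),np.sin(a)]; v=q@[-np.sin(a),np.cos(a)]
    for lo,hi in((-32,-27),(-27,-22),(-22,-15),(-5,5),(15,22),(22,27),(27,32)):
        m=(u>=lo)&(u<hi); print(n,lo,hi,m.sum(),np.round([v[m].min(),v[m].max()],1) if m.any() else '')
```

```text
top -32 -27 6 [-9.7 12.8]
top -27 -22 14 [-15.5  20.9]
top -22 -15 26 [-24.7  23. ]
top -5 5 40 [-25.4  25.4]
top 15 22 27 [-25.6  23.6]
top 22 27 18 [-24.4  20.9]
top 27 32 10 [-24.6  25.2]
side -32 -27 8 [-10.7  17.2]
side -27 -22 8 [-15.  25.]
side -22 -15 15 [-21.9  25.2]
side -5 5 25 [-21.4  25.5]
side 15 22 21 [-26.   26.4]
side 22 27 14 [-24.6  21.7]
side 27 32 12 [-24.4  21.6]
```

Request:
drive_tool(
  rows=[
    {"grip":-1,"tx":-0.01,"ty":-0.04,"tz":0,"rx":0,"ry":0,"rz":0},
    {"grip":-1,"tx":-0.025,"ty":-0.11,"tz":0,"rx":0,"ry":0,"rz":0},
    {"grip":-1,"tx":-0.04,"ty":-0.18,"tz":0,"rx":0,"ry":0,"rz":0},
    {"grip":-1,"tx":-0.055,"ty":-0.25,"tz":0,"rx":0,"ry":0,"rz":0},
    {"grip":-1,"tx":-0.07,"ty":-0.32,"tz":0,"rx":0,"ry":0,"rz":0},
    {"grip":-1,"tx":-0.079,"ty":-0.37,"tz":0,"rx":0,"ry":0,"rz":0},
    {"grip":-1,"tx":-0.079,"ty":-0.389,"tz":0,"rx":0,"ry":0,"rz":0},
    {"grip":-1,"tx":-0.079,"ty":-0.389,"tz":0,"rx":0,"ry":0,"rz":0},
  ],
)

```text
t: 10.35
eef_pos: [440.8, 325.6, 244.4]
orientation: [[0.986, 0.165, -0.0], [0.165, -0.986, -0.001], [-0.001, 0.001, -1.0]]
wrist_force: [0.1, -0.7, 0.3]
width: 1.0
grip_force: 0.0
```

Run:
```python
from h import *
import pickle
d=grab('wrist','w4.png'); pickle.dump(d,open('w4.pkl','wb'))
w=world(d); z=w[...,2]
M=((z>67)&(z<77)).astype(np.uint8)
c,l,st,ce=cv2.connectedComponentsWithStats(M)
for i in range(1,c):
    if st[i,4]>1000:
        P=w[l==i]; print(st[i],rect(P),np.median(P[:,2]))
        a=np.radians(-36.5); q=P[:,:2]-np.array(rect(P)[0]); u=q@[np.cos(a),np.sin(a)]; v=q@[-np.sin(a),np.cos(a)]
        for lo,hi in((-32,-27),(-22,-15),(15,22),(27,32)):
            m=(u>=lo)&(u<hi); print(lo,hi,m.sum(),np.round([v[m].min(),v[m].max()],1) if m.any() else '')
        # direction from straight sides: fit side lines
delta([516,337,250],-36.7)
```

```text
[ 236   49  103  106 6365] (array([513.6, 338.7]), array([50.5, 60.1]), 52.6) 72.06974353818872
-32 -27 133 [-13.4  14.9]
-22 -15 731 [-24.6  25. ]
15 22 814 [-25.5  24.6]
27 32 333 [-25.   24.5]
[   2  174   40  113 3204] (array([388.6, 526.7]), array([95.6, 32.8]), 0.2) 71.24104498963725
-32 -27 139 [-31.1  -4.9]
-22 -15 231 [-26.    5.2]
15 22 354 [-6.3 28.7]
27 32 217 [ 5.9 32.5]
t 10.4 pos [441.1 324.8 244.5] yaw 9.43 F [-0.1  0.1  0.3] q6 1.82 w 1.002 gf 0.0
  txyz [ 0.1012  0.0004 -0.0073] rxyz [8.000e-04 1.000e-04 7.688e-01]
```

View pics/w4.png

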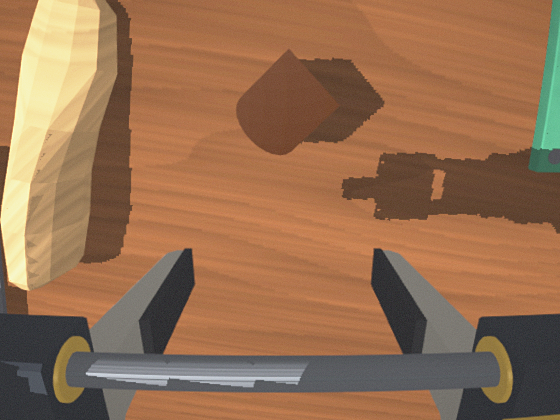

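The wrist view shows the heel at (288,103), rounded back to the lower left and flat front to the upper right. Its centre is (513.7,338.6) and its x axis is at -37.4°. The last is well clear at left.

Request:
drive_tool(
  rows=[
    {"grip":-1,"tx":0.03,"ty":0,"tz":0,"rx":0,"ry":0,"rz":0.12},
    {"grip":-1,"tx":0.07,"ty":0.001,"tz":0.01,"rx":0,"ry":0,"rz":0.28},
    {"grip":-1,"tx":0.1,"ty":0.002,"tz":0.03,"rx":0,"ry":0,"rz":0.44},
    {"grip":-1,"tx":0.1023,"ty":0.002,"tz":0.05,"rx":0,"ry":0,"rz":0.6},
    {"grip":-1,"tx":0.1023,"ty":0.002,"tz":0.0727,"rx":0,"ry":0,"rz":0.72},
    {"grip":-1,"tx":0.1023,"ty":0.002,"tz":0.0727,"rx":0,"ry":0,"rz":0.7805},
    {"grip":-1,"tx":0.1023,"ty":0.002,"tz":0.0727,"rx":0,"ry":0,"rz":0.7805},
    {"grip":-1,"tx":0.1023,"ty":0.002,"tz":0.0727,"rx":0,"ry":0,"rz":0.7805},
  ],
)

```text
t: 11.4
eef_pos: [517.1, 335.6, 190.7]
orientation: [[0.794, -0.608, 0.001], [-0.608, -0.794, 0.0], [0.0, -0.0, -1.0]]
wrist_force: [-0.1, -0.9, 0.1]
width: 1.001
grip_force: 0.0
```

Run:
```python
from h import *
grab('wrist'); delta([517,336,122],-37.4)
```

```text
t 11.45 pos [517.  335.8 190.8] yaw -37.4 F [ 0.4 -0.5 -0.7] q6 2.6 w 1.002 gf 0.0
  txyz [-0.0002 -0.0002  0.0917] rxyz [-0.0005 -0.0004 -0.0001]
```

Request:
drive_tool(
  rows=[
    {"grip":-1,"tx":0,"ty":0,"tz":0.04,"rx":0,"ry":0,"rz":0},
    {"grip":-1,"tx":0,"ty":0,"tz":0.075,"rx":0,"ry":0,"rz":0},
    {"grip":-1,"tx":0,"ty":0,"tz":0.0915,"rx":0,"ry":0,"rz":0},
    {"grip":-1,"tx":0,"ty":0,"tz":0.0915,"rx":0,"ry":0,"rz":0},
    {"grip":1,"tx":0,"ty":0,"tz":0.0915,"rx":0,"ry":0,"rz":0},
    {"grip":1,"tx":0,"ty":0,"tz":0.0915,"rx":0,"ry":0,"rz":0},
    {"grip":1,"tx":0,"ty":0,"tz":0.0915,"rx":0,"ry":0,"rz":0},
    {"grip":1,"tx":0,"ty":0,"tz":0.0915,"rx":0,"ry":0,"rz":0},
  ],
)

```text
t: 12.45
eef_pos: [516.6, 336.4, 122.1]
orientation: [[0.794, -0.607, 0.0], [-0.607, -0.794, 0.0], [0.0, -0.0, -1.0]]
wrist_force: [-0.6, -0.4, -0.2]
width: 0.586
grip_force: 0.0
```

Run:
```python
from h import *
delta([517,336,122],-37.4)
```

```text
t 12.45 pos [516.6 336.4 122.1] yaw -37.4 F [-0.6 -0.4 -0.2] q6 2.61 w 0.586 gf 0.0
  txyz [0.0008 0.     0.0002] rxyz [-0.0004 -0.0003 -0.    ]
```

Request:
drive_tool(
  rows=[
    {"grip":1,"tx":0,"ty":0,"tz":0,"rx":0,"ry":0,"rz":0},
    {"grip":1,"tx":0,"ty":0,"tz":0,"rx":0,"ry":0,"rz":0},
    {"grip":1,"tx":0,"ty":0,"tz":0,"rx":0,"ry":0,"rz":0},
    {"grip":1,"tx":0,"ty":0,"tz":-0.01,"rx":0,"ry":0,"rz":0},
    {"grip":1,"tx":0,"ty":0,"tz":-0.04,"rx":0,"ry":0,"rz":0},
    {"grip":1,"tx":0,"ty":0,"tz":-0.08,"rx":0,"ry":0,"rz":0},
    {"grip":1,"tx":0,"ty":0,"tz":-0.1,"rx":0,"ry":0,"rz":0},
    {"grip":1,"tx":0,"ty":0,"tz":-0.1,"rx":0,"ry":0,"rz":0},
  ],
)

```text
t: 13.45
eef_pos: [516.9, 336.5, 197.8]
orientation: [[0.794, -0.607, 0.002], [-0.607, -0.794, 0.001], [0.001, -0.002, -1.0]]
wrist_force: [0.0, -0.7, -2.8]
width: 0.541
grip_force: 30.0
```

Run:
```python
from h import *
a=np.radians(9.5); c,s=np.cos(a),np.sin(a)
# jig origin from post & fence-centre measurement
R=np.array([[c,-s],[s,c]]); o1=np.array([619.3,60.0])-R@[12,38]; o2=np.array([673.7,31])-R@[61,0]; print(o1,o2)
o=(o1+o2)/2
t=o+R@[20-20+4,-5-8]; print('pre',t, 'contact',o+R@[24,-5])
delta([*t,196],9.5)
```

```text
[613.7363818   20.54057587] [613.53657831  20.93209604]
pre [619.72724134   8.57481356] contact [638.13257252  19.76605049]
t 13.45 pos [516.9 336.5 197.8] yaw -37.4 F [ 0.  -0.7 -2.8] q6 2.61 w 0.541 gf 30.0
  txyz [0.3745 0.2641 0.0024] rxyz [-0.0012 -0.0017 -0.7817]
```

Request:
drive_tool(
  rows=[
    {"grip":1,"tx":0.03,"ty":0.02,"tz":0,"rx":0,"ry":0,"rz":-0.07},
    {"grip":1,"tx":0.09,"ty":0.06,"tz":0,"rx":0,"ry":0,"rz":-0.19},
    {"grip":1,"tx":0.15,"ty":0.105,"tz":0,"rx":0,"ry":0,"rz":-0.32},
    {"grip":1,"tx":0.21,"ty":0.15,"tz":0,"rx":0,"ry":0,"rz":-0.45},
    {"grip":1,"tx":0.27,"ty":0.19,"tz":0,"rx":0,"ry":0,"rz":-0.57},
    {"grip":1,"tx":0.325,"ty":0.23,"tz":0,"rx":0,"ry":0,"rz":-0.69},
    {"grip":1,"tx":0.36,"ty":0.254,"tz":0,"rx":0,"ry":0,"rz":-0.76},
    {"grip":1,"tx":0.3745,"ty":0.264,"tz":0,"rx":0,"ry":0,"rz":-0.7817},
  ],
)

```text
t: 14.45
eef_pos: [618.8, 6.4, 194.9]
orientation: [[0.986, 0.164, -0.003], [0.164, -0.986, 0.0], [-0.003, -0.001, -1.0]]
wrist_force: [-0.3, -0.0, -1.0]
width: 0.541
grip_force: 30.0
```

Run:
```python
from h import *
import pickle
d=grab('wrist','w5.png'); pickle.dump(d,open('w5.pkl','wb')); delta([619.7,8.6,138],9.5)
w=world(d); z=w[...,2]
M=np.isfinite(z)&(z>90)&(z<160); M[:, :230]=0; M[:,345:]=0; print(M.sum())
```

```text
t 14.5 pos [619.1   5.6 194.9] yaw 9.43 F [-1.4 -2.2 -1.6] q6 1.22 w 0.542 gf 30.0
  txyz [ 0.0016 -0.0038  0.0759] rxyz [ 0.0002  0.0023 -0.0011]
16712
```

View pics/w5.png

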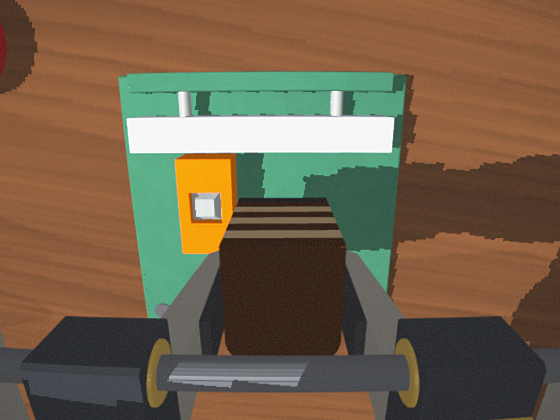

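The view shows the heel held upright at (285,275) with its front face parallel to the fence at v≈150, and the stop at (207,205). I lower it to just above the bed.

Request:
drive_tool(
  rows=[
    {"grip":1,"tx":0.001,"ty":-0.003,"tz":0.005,"rx":0,"ry":0,"rz":0},
    {"grip":1,"tx":0.001,"ty":-0.003,"tz":0.025,"rx":0,"ry":0,"rz":0},
    {"grip":1,"tx":0.001,"ty":-0.003,"tz":0.045,"rx":0,"ry":0,"rz":0},
    {"grip":1,"tx":0.001,"ty":-0.003,"tz":0.06,"rx":0,"ry":0,"rz":0},
    {"grip":1,"tx":0.001,"ty":-0.003,"tz":0.068,"rx":0,"ry":0,"rz":0},
    {"grip":1,"tx":0.001,"ty":-0.003,"tz":0.072,"rx":0,"ry":0,"rz":0},
    {"grip":1,"tx":0.001,"ty":-0.003,"tz":0.072,"rx":0,"ry":0,"rz":0},
    {"grip":1,"tx":0.001,"ty":-0.003,"tz":0.072,"rx":0,"ry":0,"rz":0},
  ],
)

```text
t: 15.5
eef_pos: [620.0, 10.7, 143.4]
orientation: [[0.986, 0.165, 0.001], [0.165, -0.986, -0.0], [0.001, 0.0, -1.0]]
wrist_force: [-0.1, 1.1, -1.4]
width: 0.539
grip_force: 30.0
```

Run:
```python
from h import *
delta([619.7,8.6,137],9.5)
```

```text
t 15.5 pos [620.   10.7 143.4] yaw 9.5 F [-0.1  1.1 -1.4] q6 1.23 w 0.539 gf 30.0
  txyz [-0.0009  0.0026  0.0085] rxyz [ 0.0003 -0.0009 -0.0001]
```

Request:
drive_tool(
  rows=[
    {"grip":1,"tx":0,"ty":0,"tz":0.003,"rx":0,"ry":0,"rz":0},
    {"grip":1,"tx":0,"ty":0,"tz":0.005,"rx":0,"ry":0,"rz":0},
    {"grip":1,"tx":0,"ty":0,"tz":0.007,"rx":0,"ry":0,"rz":0},
    {"grip":1,"tx":0,"ty":0,"tz":0.0085,"rx":0,"ry":0,"rz":0},
    {"grip":1,"tx":0,"ty":0,"tz":0.0085,"rx":0,"ry":0,"rz":0},
    {"grip":1,"tx":0,"ty":0,"tz":0.0085,"rx":0,"ry":0,"rz":0},
    {"grip":1,"tx":0,"ty":0,"tz":0.0085,"rx":0,"ry":0,"rz":0},
    {"grip":1,"tx":0,"ty":0,"tz":0.0085,"rx":0,"ry":0,"rz":0},
  ],
)

```text
t: 16.5
eef_pos: [619.8, 10.8, 137.1]
orientation: [[0.986, 0.165, 0.0], [0.165, -0.986, -0.0], [0.0, 0.0, -1.0]]
wrist_force: [-3.8, 0.5, 5.4]
width: 0.546
grip_force: 30.0
```

Run:
```python
from h import *
delta([619.7,8.6,137],9.5)
```

```text
t 16.5 pos [619.8  10.8 137.1] yaw 9.5 F [-3.8  0.5  5.4] q6 1.23 w 0.546 gf 30.0
  txyz [-0.0006  0.0028  0.0001] rxyz [ 0.0001 -0.0003  0.0001]
```

Request:
drive_tool(
  rows=[
    {"grip":1,"tx":0.003,"ty":-0.001,"tz":0,"rx":0,"ry":0,"rz":0},
    {"grip":1,"tx":0.007,"ty":-0.002,"tz":0,"rx":0,"ry":0,"rz":0},
    {"grip":1,"tx":0.011,"ty":-0.003,"tz":0,"rx":0,"ry":0,"rz":0},
    {"grip":1,"tx":0.015,"ty":-0.004,"tz":0,"rx":0,"ry":0,"rz":0},
    {"grip":1,"tx":0.018,"ty":-0.005,"tz":0,"rx":0,"ry":0,"rz":0},
    {"grip":1,"tx":0.02,"ty":-0.005,"tz":0,"rx":0,"ry":0,"rz":0},
    {"grip":1,"tx":0.02,"ty":-0.005,"tz":0,"rx":0,"ry":0,"rz":0},
    {"grip":1,"tx":0.02,"ty":-0.005,"tz":0,"rx":0,"ry":0,"rz":0},
  ],
)

```text
t: 17.5
eef_pos: [634.2, 16.6, 137.0]
orientation: [[0.986, 0.165, 0.001], [0.165, -0.986, -0.001], [0.001, 0.001, -1.0]]
wrist_force: [-2.4, -1.4, 4.9]
width: 0.543
grip_force: 30.0
```

```bash
cat >> h.py <<'E'
def jig():
    s=ctrl.state(); a=np.radians(9.5); R=np.array([[np.cos(a),-np.sin(a)],[np.sin(a),np.cos(a)]])
    print('t',round(s['t'],2),'jig',np.round(R.T@(s['eef_pos'][:2]-[613.64,20.74]),2),'z',round(s['eef_pos'][2],1),'Fjig',np.round(R.T@s['wrist_force'][:2],1),'Fz',round(s['wrist_force'][2],1),'T',np.round(s['wrist_torque'],2),'yaw',round(yaw(s['orientation']),2),'w',round(s['width'],3))
E
python3 - <<'E'
from h import *
jig(); optics.get_image('wrist'); jig()
E
```

```text
t 17.5 jig [19.55 -7.45] z 137.0 Fjig [-2.6 -1. ] Fz 4.9 T [-0.08  0.51  0.05] yaw 9.5 w 0.543
t 17.55 jig [19.53 -7.45] z 137.0 Fjig [-2.3 -0.8] Fz 4.4 T [-0.12  0.53  0.05] yaw 9.5 w 0.543
```

Request:
drive_tool(
  rows=[
    {"grip":1,"tx":0,"ty":-0.001,"tz":0,"rx":0,"ry":0,"rz":0},
    {"grip":1,"tx":0,"ty":-0.002,"tz":0,"rx":0,"ry":0,"rz":0},
    {"grip":1,"tx":0,"ty":-0.003,"tz":0,"rx":0,"ry":0,"rz":0},
    {"grip":1,"tx":0,"ty":-0.0035,"tz":0,"rx":0,"ry":0,"rz":0},
    {"grip":1,"tx":0,"ty":-0.004,"tz":0,"rx":0,"ry":0,"rz":0},
    {"grip":1,"tx":0,"ty":-0.004,"tz":0,"rx":0,"ry":0,"rz":0},
    {"grip":1,"tx":0,"ty":-0.004,"tz":0,"rx":0,"ry":0,"rz":0},
    {"grip":1,"tx":0,"ty":-0.004,"tz":0,"rx":0,"ry":0,"rz":0},
  ],
)

```text
t: 18.55
eef_pos: [634.1, 19.5, 137.1]
orientation: [[0.986, 0.165, 0.002], [0.165, -0.986, -0.001], [0.002, 0.001, -1.0]]
wrist_force: [1.4, -4.8, 5.3]
width: 0.54
grip_force: 30.0
```

Run:
```python
from h import *
jig()
```

```text
t 18.55 jig [19.97 -4.56] z 137.1 Fjig [ 0.6 -4.9] Fz 5.3 T [-0.86 -0.1   0.06] yaw 9.5 w 0.54
```

Request:
drive_tool(
  rows=[
    {"grip":1,"tx":0,"ty":-0.0005,"tz":0,"rx":0,"ry":0,"rz":0},
    {"grip":1,"tx":0,"ty":-0.001,"tz":0,"rx":0,"ry":0,"rz":0},
    {"grip":1,"tx":0,"ty":-0.0015,"tz":0,"rx":0,"ry":0,"rz":0},
    {"grip":1,"tx":0,"ty":-0.0015,"tz":0,"rx":0,"ry":0,"rz":0},
    {"grip":1,"tx":0,"ty":-0.0015,"tz":0,"rx":0,"ry":0,"rz":0},
    {"grip":1,"tx":0,"ty":-0.0015,"tz":0,"rx":0,"ry":0,"rz":0},
    {"grip":1,"tx":0,"ty":-0.0015,"tz":0,"rx":0,"ry":0,"rz":0},
    {"grip":1,"tx":0,"ty":-0.0015,"tz":0,"rx":0,"ry":0,"rz":0},
  ],
)

```text
t: 19.55
eef_pos: [634.0, 19.8, 137.1]
orientation: [[0.986, 0.165, 0.002], [0.165, -0.986, -0.002], [0.002, 0.003, -1.0]]
wrist_force: [1.4, -6.7, 4.7]
width: 0.541
grip_force: 30.0
```

Run:
```python
from h import *
jig()
```

```text
t 19.55 jig [19.95 -4.27] z 137.1 Fjig [ 0.3 -6.9] Fz 4.7 T [-1.33 -0.1   0.04] yaw 9.49 w 0.541
```

Request:
drive_tool(
  rows=[
    {"grip":1,"tx":0.001,"ty":0,"tz":0,"rx":0,"ry":0,"rz":0},
    {"grip":1,"tx":0.003,"ty":0,"tz":0,"rx":0,"ry":0,"rz":0},
    {"grip":1,"tx":0.005,"ty":0,"tz":0,"rx":0,"ry":0,"rz":0},
    {"grip":1,"tx":0.006,"ty":0,"tz":0,"rx":0,"ry":0,"rz":0},
    {"grip":1,"tx":0.007,"ty":0,"tz":0,"rx":0,"ry":0,"rz":0},
    {"grip":1,"tx":0.008,"ty":0,"tz":0,"rx":0,"ry":0,"rz":0},
    {"grip":1,"tx":0.008,"ty":0,"tz":0,"rx":0,"ry":0,"rz":0},
    {"grip":1,"tx":0.008,"ty":0,"tz":0,"rx":0,"ry":0,"rz":0},
  ],
)

```text
t: 20.55
eef_pos: [637.9, 20.5, 137.2]
orientation: [[0.986, 0.166, -0.004], [0.166, -0.986, -0.003], [-0.005, 0.002, -1.0]]
wrist_force: [-8.5, -9.2, 13.4]
width: 0.543
grip_force: 30.0
```

Run:
```python
from h import *
jig()
```

```text
t 20.55 jig [23.88 -4.25] z 137.2 Fjig [-9.9 -7.7] Fz 13.4 T [-1.59  1.62  0.17] yaw 9.53 w 0.543
```

```bash
cat >> h.py <<'E'
def fence(fn=None):
    d=grab('wrist',fn); w=world(d); z=w[...,2]
    a=np.radians(9.5); R=np.array([[np.cos(a),-np.sin(a)],[np.sin(a),np.cos(a)]])
    P=w[np.isfinite(z)&(z>37)&(z<46)]; q=(P[:,:2]-[613.64,20.74])@R
    g=P[(q[:,0]>46.5)&(q[:,0]<90)&(q[:,1]>-75)&(q[:,1]<-40)]; gg=(g[:,:2]-[613.64,20.74])@R
    print('fence x (1,50,99%) rest 49.6..72.4:',np.round(np.percentile(gg[:,0],[1,50,99]),2),len(gg), 'rect',rect(P[(q[:,0]>46.5)&(q[:,0]<90)]))
    s=P[(q[:,0]>-25)&(q[:,0]<46)&(q[:,1]>15)&(q[:,1]<60)]
    if len(s)>50: print('stop',rect(s),len(s))
    return d
E
python3 - <<'E'
from h import *
import pickle
d=pickle.load(open('w5.pkl','rb')); import h
g=h.grab; h.grab=lambda *a:d; fence(); h.grab=g
fence(); jig()
E
```

```text
fence x (1,50,99%) rest 49.6..72.4: [50.33 61.3  71.86] 1908 rect (array([682.4,  32.5]), array([ 39.9, 170.8]), 9.4)
stop (array([620. ,  59.8]), array([66.6, 36.2]), 9.5) 4458
fence x (1,50,99%) rest 49.6..72.4: [50.19 61.71 72.26] 3009 rect (array([681.3,  32.2]), array([ 40.4, 170.5]), 8.7)
stop (array([629.,  64.]), array([47.3, 34.9]), 9.6) 3060
t 20.6 jig [23.89 -4.25] z 137.2 Fjig [-10.   -7.6] Fz 11.3 T [-1.56  1.59  0.12] yaw 9.54 w 0.54
```

Request:
drive_tool(
  rows=[
    {"grip":1,"tx":0,"ty":0,"tz":-0.0005,"rx":0.002,"ry":0.003,"rz":0},
    {"grip":1,"tx":0.001,"ty":0,"tz":-0.0005,"rx":0.003,"ry":0.005,"rz":0},
    {"grip":1,"tx":0.002,"ty":0,"tz":-0.0005,"rx":0.003,"ry":0.005,"rz":0},
    {"grip":1,"tx":0.0035,"ty":0,"tz":-0.0005,"rx":0.003,"ry":0.005,"rz":0},
    {"grip":1,"tx":0.005,"ty":0,"tz":-0.0005,"rx":0.003,"ry":0.005,"rz":0},
    {"grip":1,"tx":0.006,"ty":0,"tz":-0.0005,"rx":0.003,"ry":0.005,"rz":0},
    {"grip":1,"tx":0.006,"ty":0,"tz":-0.0005,"rx":0.003,"ry":0.005,"rz":0},
    {"grip":1,"tx":0.006,"ty":0,"tz":-0.0005,"rx":0.003,"ry":0.005,"rz":0},
  ],
)

```text
t: 21.6
eef_pos: [641.0, 20.8, 137.1]
orientation: [[0.986, 0.166, -0.004], [0.166, -0.986, -0.0], [-0.004, -0.0, -1.0]]
wrist_force: [-13.5, -9.4, 15.7]
width: 0.541
grip_force: 30.0
```

Run:
```python
from h import *
jig(); fence(); jig(); print(np.round(ctrl.state()['orientation'][:,2],4))
```

```text
t 21.6 jig [27.   -4.48] z 137.1 Fjig [-14.8  -7.1] Fz 15.7 T [-2.26  2.57  0.09] yaw 9.56 w 0.541
fence x (1,50,99%) rest 49.6..72.4: [52.39 63.93 74.57] 3021 rect (array([673.4,  31.1]), array([ 28.3, 171. ]), 9.5)
stop (array([620.5,  65.8]), array([66. , 33.1]), 5.1) 2704
t 21.65 jig [26.99 -4.49] z 137.2 Fjig [-14.9  -8.4] Fz 15.2 T [-2.19  2.57  0.07] yaw 9.55 w 0.544
[-3.9e-03 -1.0e-04 -1.0e+00]
```

Request:
drive_tool(
  rows=[
    {"grip":1,"tx":0,"ty":0,"tz":-0.0005,"rx":0,"ry":0.002,"rz":0},
    {"grip":1,"tx":0,"ty":0,"tz":-0.001,"rx":0,"ry":0.004,"rz":0},
    {"grip":1,"tx":0.0005,"ty":0,"tz":-0.0013,"rx":0,"ry":0.005,"rz":0},
    {"grip":1,"tx":0.001,"ty":0,"tz":-0.0013,"rx":0,"ry":0.005,"rz":0},
    {"grip":1,"tx":0.0015,"ty":0,"tz":-0.0013,"rx":0,"ry":0.005,"rz":0},
    {"grip":1,"tx":0.002,"ty":0,"tz":-0.0013,"rx":0,"ry":0.005,"rz":0},
    {"grip":1,"tx":0.002,"ty":0,"tz":-0.0013,"rx":0,"ry":0.005,"rz":0},
    {"grip":1,"tx":0.002,"ty":0,"tz":-0.0013,"rx":0,"ry":0.005,"rz":0},
  ],
)

```text
t: 22.65
eef_pos: [641.8, 20.9, 137.1]
orientation: [[0.986, 0.166, -0.001], [0.166, -0.986, 0.001], [-0.0, -0.001, -1.0]]
wrist_force: [-14.0, -10.7, 12.6]
width: 0.545
grip_force: 30.0
```

Run:
```python
from h import *
fence('w6.png'); jig(); print(np.round(ctrl.state()['orientation'][:,2],4))
```

```text
fence x (1,50,99%) rest 49.6..72.4: [53.46 65.12 75.7 ] 3029 rect (array([677.1,  31.9]), array([ 23., 171.]), 9.5)
stop (array([620.3,  65.7]), array([66.3, 32.3]), 5.5) 2592
t 22.7 jig [27.83 -4.47] z 137.1 Fjig [-16.2  -9.1] Fz 12.1 T [-2.34  2.52  0.13] yaw 9.55 w 0.543
[-6.e-04  6.e-04 -1.e+00]
```

View pics/w6.png

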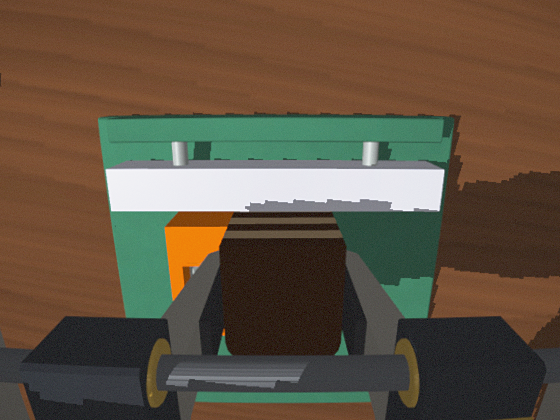

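The view shows the heel's front edge flush on the fence at v≈212, and its left side beside the stop. The fence is about 3.4 mm back, so I keep pushing.

Request:
drive_tool(
  rows=[
    {"grip":1,"tx":0.0005,"ty":0,"tz":-0.0003,"rx":0,"ry":0.001,"rz":0},
    {"grip":1,"tx":0.001,"ty":0,"tz":-0.0006,"rx":0,"ry":0.002,"rz":0},
    {"grip":1,"tx":0.0015,"ty":0,"tz":-0.0006,"rx":0,"ry":0.003,"rz":0},
    {"grip":1,"tx":0.002,"ty":0,"tz":-0.0006,"rx":0,"ry":0.003,"rz":0},
    {"grip":1,"tx":0.003,"ty":0,"tz":-0.0006,"rx":0,"ry":0.003,"rz":0},
    {"grip":1,"tx":0.004,"ty":0,"tz":-0.0006,"rx":0,"ry":0.003,"rz":0},
    {"grip":1,"tx":0.004,"ty":0,"tz":-0.0006,"rx":0,"ry":0.003,"rz":0},
    {"grip":1,"tx":0.004,"ty":0,"tz":-0.0006,"rx":0,"ry":0.003,"rz":0},
  ],
)

```text
t: 23.7
eef_pos: [644.3, 21.3, 137.1]
orientation: [[0.986, 0.166, 0.001], [0.166, -0.986, 0.001], [0.001, -0.001, -1.0]]
wrist_force: [-14.1, -11.5, 10.8]
width: 0.54
grip_force: 30.0
```

Run:
```python
from h import *
d=fence(); jig(); print(np.round(ctrl.state()['orientation'][:,2],4))
w=world(d); P=w[225:250,230:340].reshape(-1,3); P=P[np.isfinite(P[:,2])]; print('heel area z',np.percentile(P[:,2],[1,10,50,90,99]))
w=world(d); 
for r in range(215,360,10): print(r,np.round(w[r,285],1), end=' ')
```

```text
fence x (1,50,99%) rest 49.6..72.4: [56.25 67.79 78.37] 3016 rect (array([679.6,  32.2]), array([ 23.2, 171. ]), 9.5)
stop (array([619.9,  65.7]), array([66.2, 31.1]), 6.6) 2318
t 23.75 jig [30.35 -4.49] z 137.1 Fjig [-16.2  -9.4] Fz 11.1 T [-2.5   2.73  0.08] yaw 9.55 w 0.544
[ 0.0012  0.0011 -1.    ]
heel area z [61.92876625 65.02328717 77.36979192 86.92419918 87.95299399]
215 [670.   25.1  48.3] 225 [669.8  25.1  62.4] 235 [670.1  25.3  75.5] 245 [669.9  25.3  85.9] 255 [666.1  24.7  87. ] 265 [661.9  23.9  87.1] 275 [657.5  23.2  87. ] 285 [653.3  22.5  87.4] 295 [648.1  21.6  86.3] 305 [644.   20.9  87.3] 315 [639.   20.   86.8] 325 [634.9  19.4  88. ] 335 [629.6  18.4  87.4] 345 [623.6  17.4  86.2] 355 [618.9  16.6  86.9]
```

Run:
```python
from h import *
d=fence(); jig()
w=world(d); z=w[...,2]; a=np.radians(9.5); R=np.array([[np.cos(a),-np.sin(a)],[np.sin(a),np.cos(a)]])
q=(w[...,:2]-[613.64,20.74])@R
m=np.isfinite(z)&(z>40.5)&(z<45)&(q[...,1]>12)&(q[...,1]<62)&(q[...,0]<50)
for lo in range(-24,50,6):
    k=m&(q[...,0]>=lo)&(q[...,0]<lo+6)
    if k.sum()>5: print(lo,k.sum(),'y range',np.round([q[k][:,1].min(),q[k][:,1].max()],1))
k=m
for lo in range(16,60,6):
    k=m&(q[...,1]>=lo)&(q[...,1]<lo+6)
    if k.sum()>5: print('y',lo,'xmax',np.round(q[k][:,0].max(),1))
f=np.isfinite(z)&(z>48)&(z<80)&(q[...,0]>40)&(abs(q[...,1]+5)<24)
print('front face slope dx/dy, dx/dz',np.linalg.lstsq(np.c_[q[f][:,1],z[f],np.ones(f.sum())],q[f][:,0],rcond=None)[0],f.sum(),'heel y ext',np.percentile(q[f][:,1],[0.5,99.5]))
g=np.isfinite(z)&(z>39)&(z<42.5)&(q[...,0]>52)&(abs(q[...,1])<80)
e=[(y,q[g&(abs(q[...,1]-y)<1.5)][:,0].max()) for y in range(-75,80,10) if (g&(abs(q[...,1]-y)<1.5)).any()]
print('fence back edge slope',np.polyfit(*np.array(e).T,1))
```

```text
fence x (1,50,99%) rest 49.6..72.4: [56.18 67.71 78.37] 3023 rect (array([685.1,  33.2]), array([ 34.2, 170.8]), 9.2)
stop (array([620. ,  65.6]), array([66.1, 31.1]), 6.6) 2322
t 23.8 jig [30.35 -4.52] z 137.1 Fjig [-15.9  -9.5] Fz 12.0 T [-2.46  2.73  0.05] yaw 9.54 w 0.541
-24 8 y range [29.7 30.8]
-18 10 y range [29.3 30.1]
6 57 y range [52.  57.2]
12 136 y range [49.4 57.2]
18 156 y range [42.8 57.3]
24 329 y range [38.8 57.3]
30 433 y range [30.  57.4]
36 575 y range [27.9 57.2]
42 486 y range [26.  57.3]
y 22 xmax 46.4
y 28 xmax 46.1
y 34 xmax 46.2
y 40 xmax 46.2
y 46 xmax 45.9
y 52 xmax 46.0
front face slope dx/dy, dx/dz [-4.56453302e-03  4.23441182e-03  5.58909503e+01] 2556 heel y ext [-28.51113257  18.78975048]
fence back edge slope [-2.98078222e-04  7.83619060e+01]
```

Request:
drive_tool(
  rows=[
    {"grip":1,"tx":0,"ty":0,"tz":0,"rx":0,"ry":0,"rz":0},
    {"grip":1,"tx":0,"ty":-0.0005,"tz":0,"rx":0,"ry":0,"rz":0},
    {"grip":1,"tx":0,"ty":-0.0005,"tz":0,"rx":0,"ry":0,"rz":0},
    {"grip":1,"tx":0,"ty":-0.0005,"tz":0,"rx":0,"ry":0,"rz":0},
    {"grip":1,"tx":0,"ty":-0.0005,"tz":0,"rx":0,"ry":0,"rz":0},
    {"grip":1,"tx":0,"ty":-0.0005,"tz":0,"rx":0,"ry":0,"rz":0},
    {"grip":1,"tx":0,"ty":-0.0005,"tz":0,"rx":0,"ry":0,"rz":0},
    {"grip":1,"tx":0,"ty":-0.0005,"tz":0,"rx":0,"ry":0,"rz":0},
  ],
)

```text
t: 24.8
eef_pos: [644.3, 21.4, 137.1]
orientation: [[0.986, 0.166, 0.001], [0.166, -0.986, 0.001], [0.001, -0.0, -1.0]]
wrist_force: [-14.2, -13.2, 10.3]
width: 0.544
grip_force: 30.0
```

Run:
```python
from h import *
jig(); fence(); jig()
```

```text
t 24.8 jig [30.36 -4.42] z 137.1 Fjig [-16.1 -10.7] Fz 10.3 T [-2.56  2.65  0.07] yaw 9.54 w 0.544
fence x (1,50,99%) rest 49.6..72.4: [56.17 67.79 78.39] 3016 rect (array([685.2,  33.3]), array([ 34. , 170.6]), 9.6)
stop (array([620.4,  65.9]), array([65.4, 31.4]), 6.4) 2321
t 24.85 jig [30.37 -4.45] z 137.1 Fjig [-15.6 -10.7] Fz 11.3 T [-2.54  2.65  0.02] yaw 9.55 w 0.539
```

The hold is stable: fence about 6 mm back, and pressure against both the fence and the stop.

```bash
python3 -c "
from cell import sign_off
print(sign_off())"
```

```text
the job is handed in; nothing more can be done
None
```

I handed the job in with the orange stop seated flat on the post and let go, and the heel still gripped upright and pressed into the corner, about 16 N along the fence direction (part of it friction) and about 11 N toward the stop, with the fence about 6 mm back of its 12 mm travel; the tin, hammer, brush and last were not touched, and no judging result was returned.

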